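Clear the jammed tube dispenser and shut the returns box

ROBOT

A 6-joint arm with a two-finger parallel gripper is mounted at the origin on the work surface. World frame = base frame: x ahead of the robot, y to its left, z up, the work surface at z = 0. Lengths are in m, angles in rad, forces in N, time in s.
With the tool pointing down it reaches from about 0.3 to 0.775 m from the base axis. Payload 14.6 kg.
Tool frame: the origin (TCP) lies at the centre of the arm's flange, where the gripper is bolted on; the fingertips stand 173 mm ahead of it and the grasp point (between the pads) lies 155 mm ahead of it; z points along the fingers, y is the line along which they close (so a half turn about z gives the same grasp; the last joint's range is limited). The gripper opens to 85 mm and grips with 20 to 120 N. Pads are 22 mm wide; open, the fingers measure 114 mm over their backs; the gripper's body (76 mm by 85 mm) begins 54 mm behind the grasp point. The pads swing forward as they close: fully open they stand 13 mm farther back than shut.
Start: joints at [-1.17, 0.3, 1.521, -0, 1.321, -0.067], TCP at [0.248, -0.491, 0.405] pointing down, gripper open.
Joint ranges: [-3.03, 3.03], [-0.79, 2.21], [0.23, 2.52], [-1.04, 4.18], [0, 3.07], [-2.55, 2.55]. Speed limits (rad/s): [2.22, 2.22, 2.57, 3.14, 3.14, 3.14].

INTERFACE

Orientations are given as a rotation vector (axis times angle).
In Python, from plant import ctrl gives the robot as it stands. Calls block until the motion is done:
- ctrl.goto(position, orientation): joint-space move of the TCP to a pose.
- ctrl.servo_line(position, ori=None, v=0.15): straight line of the TCP; ori=None keeps the orientation; v is the mean speed in m/s.
- ctrl.set_joints(angles): joint-space move.
- ctrl.grip(opening, strength=None): finger opening in m; strength is the grip in N (None keeps the last); returns when the fingers have stopped.
- ctrl.wait(seconds).
- ctrl.ik(position, orientation): joint angles nearest the present ones, or None.
- ctrl.capture(name): name is "side" or "top"; returns the picture (384x512x3 uint8, red, green, blue); there is no depth.
- ctrl.get_calibration(name): a dict with "mtx" (3x3 intrinsics, pixels), "k1" (the pictures are not rectified: a ray, as slopes to the right and down, at radius r is drawn at 1 + k1 r^2 times it, then the intrinsics apply), "camera_from_world" (4x4, takes a point from world to camera coordinates). Camera axes: x right, y down, z forward; pixel columns grow to the right and rows downward; lengths in m; the calibration is good to about 2 mm. A picture is of the moment at which its call begins. get_calibration takes no time and is no camera call.
A pose or a line that the arm cannot do raises ctrl.MotionError and nothing moves.
- ctrl.hand_in(): hands the job in; it is judged then, once.
Trained networks look in the newest picture that a camera, given by its name, has taken for a name from the list of things; names that differ only in an ending like _2 or _b are one class to them, and where a whole thing is asked for, a point or a joint stands for the part that bears it (a point fixed in the world has none). Each returns a list of dicts, best first, with "p" (0 to 1); they miss things now and then, are a little off and sometimes report something else, mostly with a low value. They report only what shows in the picture. A call takes as long as a camera call. They do not tell look-alikes from the thing itself.
- ctrl.recognise(camera, label): "centre" ([x, y, z] in m, in world coordinates, good to about 4 mm: the middle of the surface that is visible of it).
- ctrl.cut_out(camera, label): "region" (384x512 bool, what is visible of it).
- ctrl.landmark_of(camera, label): "centre" ([x, y, z] in m, in world coordinates, good to about 4 mm: a listed point, or the origin of a listed thing).
Readings, each from a call of its own:
- ctrl.read_t(): time.
- ctrl.read_joints(): joint angles.
- ctrl.read_joint_vel(): joint speeds.
- ctrl.read_joint_efforts(): joint torques, N m.
- ctrl.read_position(): TCP position.
- ctrl.read_eef_rot(): TCP orientation.
- ctrl.read_contact_force(): force on the tool from outside, world axes, zero at the start.
- ctrl.read_wrist_torque(): the same for the moment, N m.
- ctrl.read_opening(): finger opening in m.
- ctrl.read_grasp_force(): force on a finger pad.
Only numpy, scipy, OpenCV 4.12 (cv2) and the standard library are available. Lean on these libraries where they do the work, as an engineer would, in place of code of your own. Each camera call takes 0.05 s, during which the arm holds its last target. There are 200 camera calls.

TASK

An oversized yellow tin has jammed against the gate of the sloping tube dispenser: lift it out so that the three steel tubes behind it roll down to the bottom stop. Lay the tin on its side in the wooden returns box, next to the red case that is already in there, so that nothing stands above the white fill line, then put the lid on the box, fully seated. Set the tin and the lid down rather than dropping them, and leave the other things on the bench where they are.

Things in the scene. Friction and masses are not known exactly. Their poses are not given: they have to be found in the camera images.
- chute: Fixed tube dispenser: a straight channel, open above, on a dark wooden foot 260 x 136 mm. Origin: centre of the foot, on the bench; +x points uphill, y across, z up. Aluminium floor 250 mm long, rising 12 deg towards +x, 128 mm wide between green walls 4 mm thick, 28 mm high. Low stop at x = -125 mm (floor there at z = 30 mm). The tubes roll down by themselves once the tin is out.
- chute_gate (a point): Middle of the lower edge of the gate's uphill face. The gate is a dark steel bar across the channel, 5 mm thick, 21 mm tall, its lower edge 32 mm above the floor, 85 mm up from the low stop: tubes pass under it, the tin does not. The tin starts against its uphill side, axis across the channel, about 34 mm free between each flat end and the wall; gripped by these ends it lifts straight up.
- chute_stop (a point): Middle of the low stop (21 mm high) at the floor. Unjammed, the first tube rests against the stop, the second against the first, the third against the second, all three below the gate.
- tin: The jammed item: a closed round yellow tin with a black band, diameter 52 mm, 60 mm long, about 120 g. Origin: its centre. Its y axis is its axis (through the flat ends); x and z turn as it rolls. Lying on its side it is 52 mm tall, stood on end 60 mm.
- tube1: Steel tube with blue end caps, diameter 26 mm, 118 mm long, about 60 g, lying across the channel, number 1 of 3 counted from the gate. Origin: its centre; y is its axis; x and z turn as it rolls.
- tube2: Steel tube with blue end caps, diameter 26 mm, 118 mm long, about 60 g, lying across the channel, number 2 of 3 counted from the gate. Origin: its centre; y is its axis; x and z turn as it rolls.
- tube3: Steel tube with blue end caps, diameter 26 mm, 118 mm long, about 60 g, lying across the channel, number 3 of 3 counted from the gate. Origin: its centre; y is its axis; x and z turn as it rolls.
- box: Fixed open wooden box. Origin: centre of its underside, on the bench. Outside 118 (x) by 138 (y) by 67 mm high, walls 4, floor 5 mm thick, inside 110 x 130 x 62 mm deep. White fill line inside, 56 mm above the inner floor. The red case lies along the +x wall and leaves about 74 mm of free floor by the -x wall, where the tin fits with its axis along the box's y.
- case: Red rectangular case with a brass band, loose, 30 (x) by 100 (y) by 28 mm high, lying in the box. Origin: centre of its underside.
- lid: Loose lid, about 220 g, right way up on the bench. Origin: centre of its underside; z up. From below: cork plug 102 (x) by 122 (y) by 6 mm, enters the box mouth with 4 mm play each side; wooden plate 122 x 142 x 5 mm, rests on the rim; brass grip bar 14 (x) by 70 (y) by 32 mm high (top at z = 43 mm). Fits either way round. Seated: axes along the box's, origin 61 mm above the box's.
- cup: Bystander: yellow plastic cup, 64 mm wide, 45 mm high. Origin: centre of its underside.
- knife: Bystander: closed red pocket knife, 105 x 22 x 14 mm. Origin: centre of its underside, x along it.
- watch: Bystander: wristwatch lying flat, case 42 mm wide, strap 152 mm long along y, 12 mm high. Origin: centre of its underside.
Things that resemble listed ones, but are neither listed nor needed, are in the scene too. What is shaped like the tin but pink is not meant.

How it is judged:
On the way, in this order (a step that is already met when the one before it is completed fails the run):
1. the tin is lifted out of the chute and the three tubes have rolled down to the bottom stop (distance of tin from where it was at the start of the episode above 0.06 m and x of tube1 in the frame of chute between -0.124 and -0.106 m and y of tube1 in the frame of chute between -0.012 and 0.012 m and z of tube1 in the frame of chute between 0.0374 and 0.0534 m and x of tube2 in the frame of chute between -0.0986 and -0.0806 m and y of tube2 in the frame of chute between -0.012 and 0.012 m and z of tube2 in the frame of chute between 0.0428 and 0.0588 m and x of tube3 in the frame of chute between -0.0731 and -0.0551 m and y of tube3 in the frame of chute between -0.012 and 0.012 m and z of tube3 in the frame of chute between 0.0483 and 0.0643 m), for 0.1 s.
2. the tin lies on its side on the floor of the box, let go (z of tin in the frame of box between 0.02 and 0.036 m and x of tin in the frame of box between -0.055 and 0.055 m and y of tin in the frame of box between -0.065 and 0.065 m and angle between tin's own y axis and vertical between 1.4508 and 1.6908 rad and contact force between the fingers and tin below 0.05 N), for 0.2 s.
At the end, for the whole second after the job is handed in: Tubes lie in the chute against the bottom stop and each other (9 mm along, 12 mm across); the tin lies on its side on the box floor (5 mm, 0.12 rad), the case too; the lid is seated (2.5 mm of full depth, 7 mm of centre, 0.12 rad of square, 0.04 rad of level); all at rest (x of tube1 in the frame of chute between -0.124 and -0.106 m and y of tube1 in the frame of chute between -0.012 and 0.012 m and z of tube1 in the frame of chute between 0.0374 and 0.0534 m and x of tube2 in the frame of chute between -0.0986 and -0.0806 m and y of tube2 in the frame of chute between -0.012 and 0.012 m and z of tube2 in the frame of chute between 0.0428 and 0.0588 m and x of tube3 in the frame of chute between -0.0731 and -0.0551 m and y of tube3 in the frame of chute between -0.012 and 0.012 m and z of tube3 in the frame of chute between 0.0483 and 0.0643 m and z of tin in the frame of box between 0.02 and 0.036 m and x of tin in the frame of box between -0.055 and 0.055 m and y of tin in the frame of box between -0.065 and 0.065 m and angle between tin's own y axis and vertical between 1.4508 and 1.6908 rad and x of case in the frame of box between -0.055 and 0.055 m and y of case in the frame of box between -0.065 and 0.065 m and z of case in the frame of box below 0.03 m and z of lid in the frame of box between 0.0585 and 0.0635 m and x of lid in the frame of box between -0.007 and 0.007 m and y of lid in the frame of box between -0.007 and 0.007 m and angle between the x axis of lid and the x axis of box, either way round below 0.12 rad and angle between lid's own z axis and vertical below 0.04 rad and linear speed of each of tin, tube1, tube2, tube3, lid below 0.02 m/s); the robot touches nothing.
It fails at once if the tin is dropped (falls free faster than 0.6 m/s) (contact force between the fingers and tin below 0.05 N and linear speed of tin above 0.6 m/s).
It fails at once if the lid is dropped (falls free faster than 0.6 m/s) (contact force between the fingers and lid below 0.05 N and linear speed of lid above 0.6 m/s).
It fails at once if a bystander (cup, knife, watch) is moved by more than 25 mm (distance of any of cup, knife, watch from where it was at the start of the episode above 0.025 m).
It also fails if it takes over 67 s, if anything falls off the work surface, if the arm or the gripper's body presses on something with over 40 N, if the wrist force passes 120 N, or if a joint passes its speed limit or range.

## Working session

There is one attempt and no reset: what is moved stays moved. The work goes in short steps, each a Python script; the robot and the scene stay as the last script left them, time stands still between calls to the robot, and variables do not carry over. Pictures are saved under pics/ and viewed, at most 10 in all, crops included, and the job is handed in when it is done.

```bash
mkdir -p pics; ls
python3 - <<'E'
from plant import ctrl
import cv2,numpy as np
for c in ("side","top"):
    im=ctrl.capture(c); cv2.imwrite(f"pics/{c}0.png",im[:,:,::-1])
    k=ctrl.get_calibration(c); print(c,np.round(k["mtx"],1).tolist(),k["k1"],np.round(k["camera_from_world"],3).tolist())
    for l in ["chute","chute_gate","chute_stop","tin","box","case","lid","cup","knife","watch","tube1"]:
        print(l,[(np.round(d["centre"],3).tolist(),round(d["p"],2)) for d in ctrl.landmark_of(c,l)])
print(ctrl.read_t(),ctrl.read_eef_rot())
E
```

```text
pics
side [[364.8, 0.0, 261.4], [0.0, 364.8, 196.5], [0.0, 0.0, 1.0]] 0.01165597746876728 [[-0.986, -0.164, 0.016, 0.595], [-0.117, 0.626, -0.771, 0.116], [0.117, -0.763, -0.636, 0.861], [0.0, 0.0, 0.0, 1.0]]
chute [([0.605, 0.046, -0.0], 0.74)]
chute_gate [([0.556, 0.038, 0.077], 0.86)]
chute_stop [([0.473, 0.025, 0.029], 0.9)]
tin [([0.582, -0.137, 0.026], 0.94), ([0.379, 0.116, 0.024], 0.93), ([0.414, -0.108, 0.025], 0.79), ([0.576, 0.042, 0.075], 0.69)]
box [([0.526, -0.304, -0.001], 0.89)]
case [([0.564, -0.306, 0.003], 0.66)]
lid [([0.473, 0.325, 0.0], 0.79)]
cup [([0.717, 0.25, -0.001], 0.83)]
knife [([0.745, -0.252, 0.002], 0.66)]
watch [([0.8, 0.022, 0.003], 0.73), ([0.575, 0.043, 0.077], 0.37)]
tube1 [([0.673, 0.053, 0.083], 0.94), ([0.648, 0.048, 0.078], 0.79), ([0.615, 0.049, 0.078], 0.76), ([0.469, 0.322, 0.004], 0.63), ([0.528, -0.306, -0.0], 0.54)]
top [[379.6, 0.0, 265.3], [0.0, 379.6, 197.4], [0.0, 0.0, 1.0]] -0.09192045280920644 [[-0.004, -1.0, -0.006, 0.026], [-0.993, 0.004, -0.12, 0.609], [0.12, 0.006, -0.993, 1.02], [0.0, 0.0, 0.0, 1.0]]
chute [([0.602, 0.047, -0.001], 0.61), ([0.552, 0.039, 0.078], 0.45)]
chute_gate [([0.556, 0.035, 0.079], 0.65), ([0.798, 0.023, 0.001], 0.23)]
chute_stop [([0.482, 0.022, 0.033], 0.58)]
tin [([0.383, 0.118, 0.024], 0.84), ([0.414, -0.107, 0.025], 0.71), ([0.581, -0.138, 0.026], 0.61)]
box [([0.532, -0.307, 0.0], 0.92)]
case [([0.564, -0.298, 0.008], 0.92)]
lid [([0.464, 0.325, 0.002], 0.73)]
cup [([0.716, 0.25, -0.002], 0.74)]
knife [([0.746, -0.258, 0.0], 0.74), ([0.619, 0.048, 0.071], 0.34), ([0.528, -0.307, -0.002], 0.31)]
watch [([0.798, 0.021, 0.002], 0.89)]
tube1 [([0.618, 0.053, 0.075], 0.95), ([0.664, 0.06, 0.087], 0.9), ([0.642, 0.048, 0.08], 0.8), ([0.798, 0.021, 0.002], 0.16)]
1.2 [-3.05602164e+00 -7.28090553e-01  1.37628488e-05]
```

View pics/side0.png

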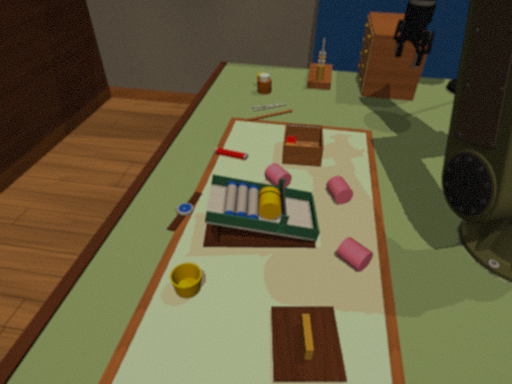

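View pics/top0.png

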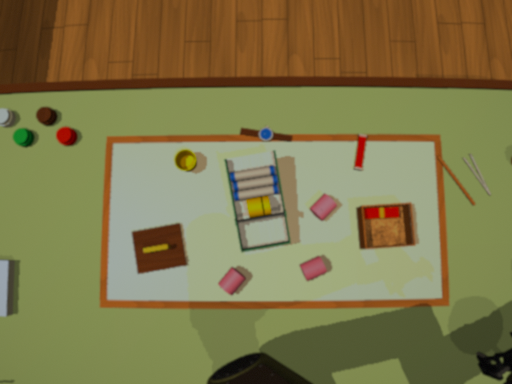

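Side view: the tin is in the chute at about (270,203), with the box at (303,145) and the lid at (308,343). Top view: the tin is at (261,206), the lid at (159,248) and the box at (386,226). The pink cylinders are decoys. Next I fit x, y and yaw by silhouette.

```bash
cat > h.py <<'E'
from plant import ctrl
import cv2,numpy as np
from scipy.optimize import minimize
from scipy.spatial.transform import Rotation as R
def proj(c,P):
    k=ctrl.get_calibration(c);T=np.array(k["camera_from_world"]);q=np.asarray(P)@T[:3,:3].T+T[:3,3]
    s=q[:,:2]/q[:,2:];s=s*(1+k["k1"]*(s**2).sum(1,keepdims=True));K=np.array(k["mtx"])
    return s*[K[0,0],K[1,1]]+K[:2,2]
def bx(a,b,z0,z1): return [(x,y,z) for x in(-a/2,a/2) for y in(-b/2,b/2) for z in(z0,z1)]
s,c=np.sin(np.radians(12)),np.cos(np.radians(12))
W=[(-.125+l*c-h*s,y,.03+l*s+h*c) for l in(0,.25) for h in(0,.028) for y in(-.068,.068)]
M={"box":bx(.118,.138,0,.067),"lid":bx(.102,.122,0,.006)+bx(.122,.142,.006,.011)+bx(.014,.07,.011,.043),
   "chute":bx(.26,.136,0,.012)+W}
def place(P,v): return np.asarray(P)@R.from_euler('z',v[2]).as_matrix().T+[v[0],v[1],v[3] if len(v)>3 else 0]
def hullmask(p):
    m=np.zeros((384*4,512*4),np.uint8);cv2.fillConvexPoly(m,cv2.convexHull(np.round(p*4+1.5).astype(np.int32)),1);return m
def fit(name,v0,cams=("side","top"),near=None):
    tg={}
    for cam in cams:
        D=ctrl.cut_out(cam,name)
        u=proj(cam,[[v0[0],v0[1],.02]])[0]
        D=[d for d in D if np.hypot(*(np.argwhere(d["region"]).mean(0)[::-1]-u))<30]
        if not D: print("none",cam);continue
        m=D[0]["region"].astype(np.uint8)
        n,l,st,_=cv2.connectedComponentsWithStats(m)
        m=np.isin(l,[i for i in range(1,n) if st[i,4]>60])
        tg[cam]=hullmask(np.argwhere(m)[:,::-1].astype(float))
    def f(v):
        e=0
        for cam,t in tg.items():
            h=hullmask(proj(cam,place(M[name],v)));e+=1-(h&t).sum()/(h|t).sum()
        return e
    best=min((minimize(f,[v0[0],v0[1],v0[2]+d],method="Nelder-Mead",options=dict(initial_simplex=np.array([v0[0],v0[1],v0[2]+d])+np.array([[0,0,0],[.01,0,0],[0,.01,0],[0,0,.1]]),xatol=2e-4,fatol=1e-4)) for d in(-.1,.1)),key=lambda r:r.fun)
    return np.round(best.x,4),round(best.fun,3)
E
python3 - <<'E'
from h import *
for cam in("side","top"):ctrl.capture(cam)
for n,v in [("box",(.528,-.305,0)),("lid",(.468,.325,.1)),("chute",(.603,.046,.17))]:
    print(n,fit(n,v),fit(n,v,("top",)),fit(n,v,("side",)))
# yellow tin rect in top view, on plane z~.09
im=cv2.imread("pics/top0.png");m=((im[:,:,2]>150)&(im[:,:,1]>110)&(im[:,:,0]<60)).astype(np.uint8)
n,l,st,ce=cv2.connectedComponentsWithStats(m)
for i in range(1,n):
    if st[i,4]>30: print(st[i],ce[i])
v,_=fit("chute",(.603,.046,.17))
import sys
P=[]
for cam in("side","top"):
    im=ctrl.capture(cam)[:,:,::-1].copy()
    im=cv2.resize(im,None,fx=2,fy=2)
    for n,q in [("box",(.528,-.305,0)),("lid",(.468,.325,.1)),("chute",(.603,.046,.17))]:
        w,_=fit(n,q)
        pp=proj(cam,place(M[n],w))
        for a in pp: cv2.circle(im,tuple(int(t) for t in a*2+.5),2,(255,0,255),-1)
    # gate & tin centre predicted
    g=.0875;tc=place([(-.125+(.085+.005/2+.026+.0)*c-.04*s,0,.03+.11*s+.04*c)],w)
    P.append(im[150:500,200:] if cam=="top" else im[200:,300:740])
cv2.imwrite("pics/ov.png",np.vstack([cv2.resize(P[1],(800,340))])); cv2.imwrite("pics/ovs.png",P[0])
E
```

```text
box (array([ 0.5269, -0.3089,  0.0654]), np.float64(0.072)) (array([ 0.5278, -0.3092,  0.0415]), np.float64(0.017)) (array([ 0.5256, -0.3085,  0.0624]), np.float64(0.027))
lid (array([0.4682, 0.3293, 0.1729]), np.float64(0.068)) (array([0.469 , 0.3267, 0.1851]), np.float64(0.039)) (array([0.4677, 0.33  , 0.1672]), np.float64(0.02))
chute (array([0.6002, 0.0441, 0.1656]), np.float64(0.08)) (array([0.6021, 0.0445, 0.1696]), np.float64(0.022)) (array([0.5995, 0.045 , 0.1621]), np.float64(0.053))
[186 156   9  13  82] [189.68292683 161.73170732]
[247 199  15  16 202] [253.96039604 206.43069307]
[263 198   7  15  79] [266.29113924 204.63291139]
[373 220  12   8  44] [378.95454545 223.18181818]
[391 225   7  10  39] [394.69230769 229.92307692]
[144 245  23   7  74] [154.94594595 248.06756757]
```

View pics/ov.png

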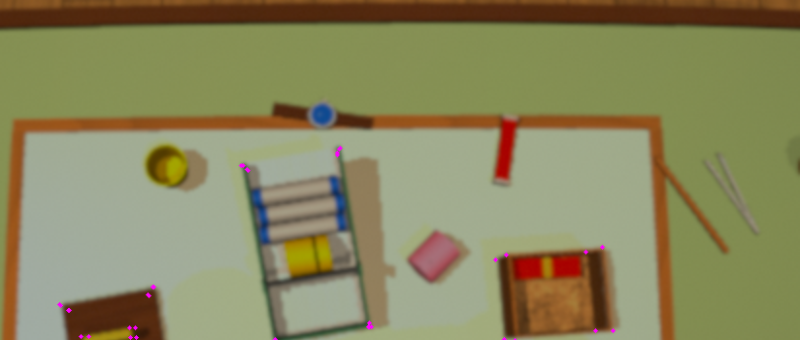

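```bash
cat >> h.py <<'E'
def ori(yaw): return (R.from_euler('z',yaw)*R.from_euler('x',np.pi)).as_rotvec()
BOX=np.array([.527,-.309,.052]);LID=np.array([.4685,.328,.175]);CH=np.array([.601,.0445,.167])
E
python3 - <<'E'
from h import *
print(ctrl.read_t())
p=place([(-.0215,0,.079)],CH)[0];print(p)
ctrl.goto([p[0],p[1],.36],ori(CH[2]))
print(ctrl.read_t(),ctrl.read_joints())
ctrl.grip(.078,40)
ctrl.servo_line([p[0],p[1],.27],v=.15)
for cam in("side","top"):cv2.imwrite(f"pics/{cam}1.png",cv2.resize(ctrl.capture(cam)[130:290,180:380,::-1],(800,600),interpolation=cv2.INTER_CUBIC))
print(ctrl.read_t(),ctrl.read_opening(),ctrl.read_position(),ctrl.read_contact_force())
E
```

```text
2.7
[0.57979911 0.04092617 0.079     ]
4.9417 [ 6.18458249e-03  4.07217094e-01  1.48272382e+00 -9.14208335e-05
  1.25153159e+00  1.41086874e+00]
6.0417 0.07812452545758133 [0.58004195 0.04093783 0.27125669] [ 0.31268927  0.6884751  -0.03069858]
```

View pics/side1.png

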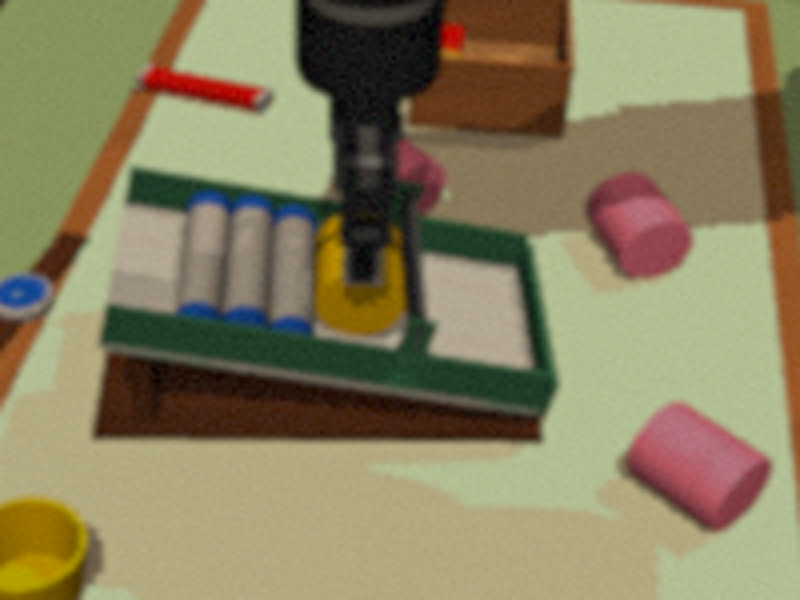

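The near finger, at about (365,265) in the crop, stands in front of the tin's end face and is centred along the channel. Descend, grip and lift.

Run:
```python
from h import *
p=place([(-.0215,0,.079)],CH)[0]
ctrl.servo_line([p[0],p[1],.236],v=.1)
print(ctrl.read_contact_force())
ctrl.grip(.04,45)
print(ctrl.read_t(),ctrl.read_opening(),ctrl.read_grasp_force())
if ctrl.read_opening()>.05:
    ctrl.servo_line([p[0],p[1],.40],v=.15)
    ctrl.wait(.5)
    print(ctrl.read_t(),ctrl.read_opening(),ctrl.read_grasp_force(),ctrl.read_contact_force())
    for cam in("side","top"):
        im=ctrl.capture(cam)
        print([(place([np.array(d["centre"])-[CH[0],CH[1],0]],[0,0,-CH[2]])[0].round(3).tolist(),round(d["p"],2)) for d in ctrl.landmark_of(cam,"tube1")])
        if cam=="side":cv2.imwrite("pics/side2.png",cv2.resize(im[50:290,120:440,::-1],(800,600)))
```

```text
[ 0.42100631 -0.40283489  0.54549661]
6.8333 0.05954643103029609 48.463547229766846
8.575 0.0597916901427521 49.595237374305725 [-0.10513851  0.30492779 -1.45620319]
[([-0.084, -0.001, 0.051], 0.87), ([-0.114, 0.001, 0.048], 0.72), ([-0.059, -0.005, 0.056], 0.44), ([-0.126, 0.001, 0.03], 0.4)]
[([-0.064, 0.008, 0.058], 0.5)]
```

View pics/side2.png

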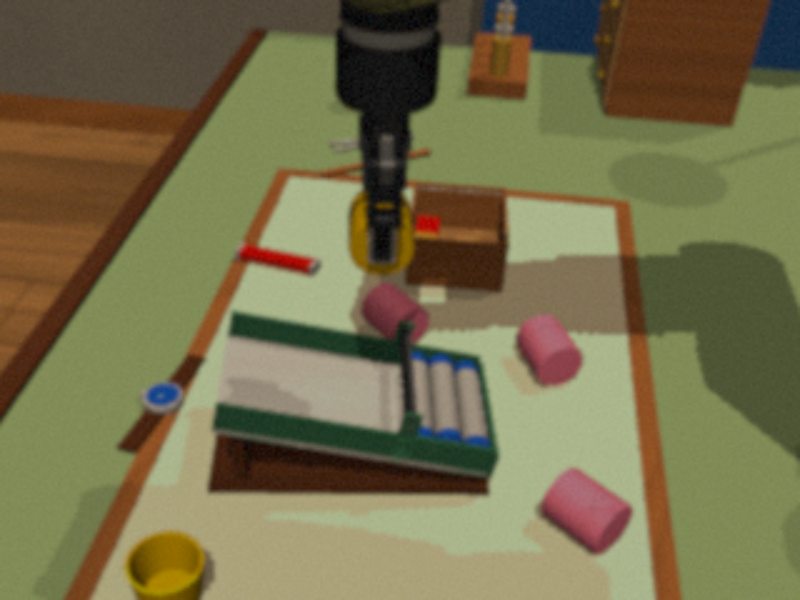

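All three tubes lie at the bottom stop (crop (420–490,400)) and the tin is held at (382,232). Next, place it in the box.

Run:
```python
from h import *
t=place([(-.019,0,0)],BOX)[0]
ctrl.goto([t[0],t[1],.33],ori(BOX[2]))
ctrl.wait(.2)
for cam in("side","top"):
    ctrl.capture(cam); print([(place([np.array(d["centre"])-[BOX[0],BOX[1],0]],[0,0,-BOX[2]])[0].round(3).tolist(),round(d["p"],2)) for l in("case","tin") for d in ctrl.landmark_of(cam,l)])
ctrl.servo_line([t[0],t[1],.20],v=.15)
f0=ctrl.read_contact_force();print(f0)
z=.20
while z>.184:
    z-=.0015; ctrl.servo_line([t[0],t[1],z],v=.03)
    f=ctrl.read_contact_force()-f0
    if f[2]>3: break
print(z,f,ctrl.read_position(),ctrl.read_t())
im=ctrl.capture("side");cv2.imwrite("pics/side3.png",cv2.resize(im[80:200,230:390,::-1],(800,600)))
```

```text
[([0.042, 0.001, 0.007], 0.41), ([-0.023, 0.003, 0.17], 0.59), ([0.066, 0.166, 0.027], 0.58), ([-0.125, 0.433, 0.025], 0.58)]
[([0.037, 0.006, 0.007], 0.62), ([-0.101, 0.209, 0.026], 0.91), ([-0.123, 0.434, 0.024], 0.65), ([-0.019, 0.002, 0.173], 0.63), ([0.064, 0.168, 0.024], 0.62)]
[-0.00852096 -0.8680106  -0.1773142 ]
0.188 [-7.21054436  5.37665413 17.17263177] [ 0.50817201 -0.31000795  0.18949317] 13.6583
```

View pics/side3.png

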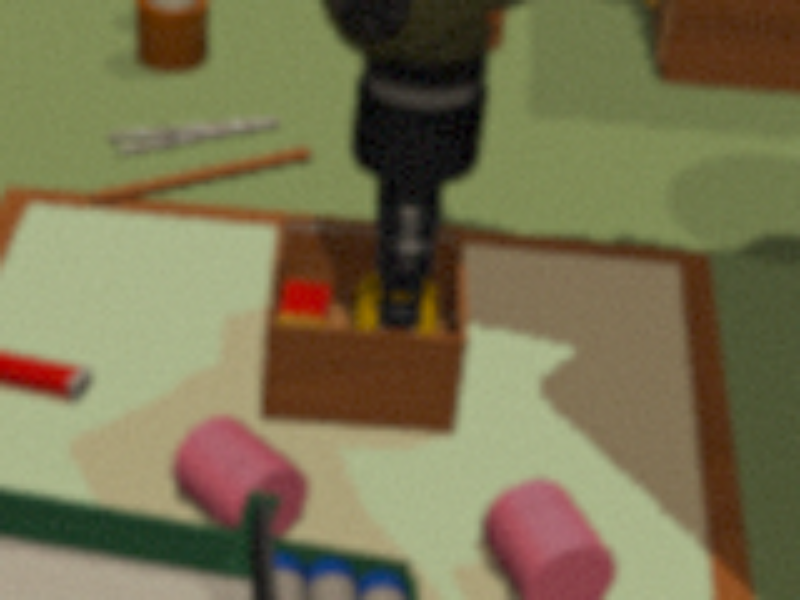

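The tin sits in the box beside the case, touching the floor at the predicted height. Release it, then fetch the lid.

Run:
```python
from h import *
t=ctrl.read_position()
ctrl.grip(.073); ctrl.wait(.3); print(ctrl.read_opening(),ctrl.read_grasp_force())
ctrl.servo_line([t[0],t[1],.33],v=.15)
o=ori(LID[2]+np.pi/2)
ctrl.goto([LID[0],LID[1],.28],o)
for cam in("side","top"):
    ctrl.capture(cam); print([(place([np.array(d["centre"])-[BOX[0],BOX[1],0]],[0,0,-BOX[2]])[0].round(3).tolist(),round(d["p"],2)) for l in("case","tin") for d in ctrl.landmark_of(cam,l)])
print(fit("box",BOX),fit("box",BOX,("top",)),fit("box",BOX,("side",)))
ctrl.grip(.06,60)
ctrl.servo_line([LID[0],LID[1],.188],v=.12)
print(ctrl.read_contact_force())
ctrl.grip(.0)
print(ctrl.read_opening(),ctrl.read_grasp_force(),ctrl.read_t(),ctrl.read_contact_force(),ctrl.read_wrist_torque())
if ctrl.read_opening()>.01:
    ctrl.servo_line([LID[0],LID[1],.32],v=.15)
    print(ctrl.read_opening(),ctrl.read_contact_force(),ctrl.read_wrist_torque())
```

```text
0.07277238275994821 0.0
[([0.041, 0.003, 0.005], 0.55), ([0.064, 0.166, 0.026], 0.54), ([-0.024, 0.003, 0.03], 0.45)]
[([0.036, 0.007, 0.008], 0.92), ([-0.02, -0.001, 0.03], 0.7), ([-0.102, 0.208, 0.025], 0.69), ([0.092, 0.347, 0.0], 0.66), ([0.061, 0.167, 0.023], 0.65), ([-0.124, 0.434, 0.024], 0.65)]
(array([ 0.5274, -0.3089,  0.056 ]), np.float64(0.401)) (array([ 0.5277, -0.3083,  0.0542]), np.float64(0.039)) (array([ 0.5273, -0.3151,  0.0532]), np.float64(0.347))
[ 1.06684351 -0.90547632  0.14465501]
0.012902353590546823 59.37047481536865 19.8667 [-0.03751117 -1.42158277  5.13514697] [-0.07867646  0.11937791 -0.00683692]
0.01274211058679436 [-0.05612577  0.10091966 -1.93932952] [ 0.07656146 -0.02175442  0.02728705]
```

Run:
```python
from h import *
ctrl.goto([BOX[0],BOX[1],.40],ori(BOX[2]+np.pi/2))
ctrl.servo_line([BOX[0],BOX[1],.285],v=.12)
ctrl.wait(.2)
print(ctrl.read_t(),ctrl.read_position(),ctrl.read_joints()[5],ctrl.read_contact_force())
LP=bx(.122,.142,.006,.011)
ims=[]
for cam,sl in(("side",(slice(80,200),slice(230,390))),("top",(slice(170,290),slice(310,470)))):
    im=ctrl.capture(cam)[:,:,::-1]
    f=6 if 0 else 4
    big=cv2.resize(np.ascontiguousarray(im),None,fx=f,fy=f,interpolation=cv2.INTER_CUBIC)
    for P,v,col in((LP,[*BOX,.097],(255,0,255)),(M["box"],BOX,(255,255,0))):
        for a in proj(cam,place(P,v)): cv2.circle(big,tuple(int(x) for x in a*f+f/2),3,col,-1)
    ims.append(big[sl[0].start*f:sl[0].stop*f,sl[1].start*f:sl[1].stop*f])
cv2.imwrite("pics/lid1.png",cv2.resize(np.hstack(ims),(800,300))) if 0 else cv2.imwrite("pics/lid1.png",np.hstack([i[:,120:520] for i in ims]))
```

```text
24.5083 [ 0.52703322 -0.30904416  0.28558297] -0.6422624205039279 [-0.54341618 -0.2291928  -2.64822718]
```

View pics/lid1.png

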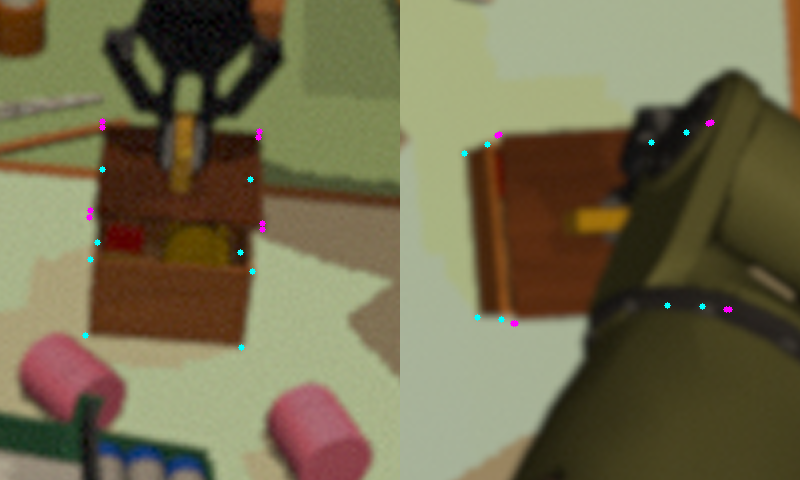

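The carried lid lines up with its prediction to within about 2 px, from (97,213) to (262,225) in the side crop. Check the offset numerically from the side view.

Run:
```python
from h import *
cam="side";ctrl.capture(cam)
for name,P,z in(("lid",bx(.122,.142,.006,.011),.0975),("lid+plug",bx(.122,.142,.006,.011)+bx(.102,.122,0,.006),.0975)):
    D=ctrl.cut_out(cam,"lid");u=proj(cam,[[*BOX[:2],.1]])[0]
    D=[d for d in D if np.hypot(*(np.argwhere(d["region"]).mean(0)[::-1]-u))<30]
    if not D: print("none");continue
    m=cv2.morphologyEx(D[0]["region"].astype(np.uint8),cv2.MORPH_OPEN,np.ones((3,3)))
    # drop grip bar/finger region above the rear plate edge: hull handles it except overshoot
    t=hullmask(np.argwhere(m)[:,::-1].astype(float))
    def f(v):
        h=hullmask(proj(cam,place(P+bx(.014,.07,.011,.043),[*v,z])));return 1-(h&t).sum()/(h|t).sum()
    r=minimize(f,BOX,method="Nelder-Mead",options=dict(initial_simplex=BOX+np.array([[-.003,-.003,-.03],[.008,0,0],[0,.008,0],[0,0,.08]])))
    print(name,r.x.round(4),round(r.fun,3),m.sum(),D[0]["p"],f(BOX))
ctrl.capture("side");print([(np.round(d["centre"],4),d["p"]) for d in ctrl.landmark_of("side","lid")+ctrl.landmark_of("top","lid")])
```

```text
lid [ 0.526  -0.3065  0.0485] 0.062 953 0.63 0.08634084522563223
lid+plug [ 0.5255 -0.3061  0.0318] 0.065 953 0.63 0.08411266365936843
[(array([ 0.5262, -0.3112,  0.097 ]), 0.76), (array([0.6001, 0.0477, 0.0021]), 0.55)]
```

Run:
```python
from h import *
ctrl.servo_line([BOX[0],BOX[1],.262],v=.1)
f0=ctrl.read_contact_force();z=.262
while z>.2465:
    z-=.0015; ctrl.servo_line([BOX[0],BOX[1],z],v=.03)
    f=ctrl.read_contact_force()-f0
    print(round(z,4),ctrl.read_position()[2].round(4),f.round(1),ctrl.read_wrist_torque().round(2))
    if f[2]>6: break
print(ctrl.read_t())
```

```text
0.2605 0.2609 [0.4 1.2 0.2] [ 0.02 -0.08 -0.02]
0.259 0.259 [-0.3  0.1  0.3] [ 0.01 -0.05 -0.03]
0.2575 0.2574 [-0.6 -0.4  0.5] [-0.   -0.03 -0.05]
0.256 0.2559 [-0.5  0.3  0.6] [-0.01 -0.03  0.01]
0.2545 0.2544 [-0.9  0.2 -0. ] [ 0.01 -0.04  0.  ]
0.253 0.2529 [0.5 0.5 0.3] [ 0.03  0.04 -0.01]
0.2515 0.2514 [0.5 0.2 0.1] [ 0.01 -0.04  0.05]
0.25 0.2499 [ 0.2 -0.2 -0. ] [ 0.05 -0.02  0.02]
0.2485 0.2495 [-4.   2.6  9.8] [0.41 0.65 0.01]
27.5417
```

Contact came at the seated height of 0.249 with no catch at the rim. Release, retreat and check.

Run:
```python
from h import *
ctrl.grip(.04); p=ctrl.read_position()
ctrl.servo_line([p[0],p[1],.38],v=.15)
ctrl.goto([.35,.0,.42],ori(0.5)); ctrl.wait(.3)
ims=[]
for cam,sl in(("side",(slice(90,290),slice(190,350))),("top",(slice(120,320),slice(230,430)))):
    im=ctrl.capture(cam)[:,:,::-1]; ims.append(cv2.resize(im[sl],(400,500),interpolation=cv2.INTER_CUBIC))
    print([(np.round(place([np.array(d["centre"])-[BOX[0],BOX[1],0]],[0,0,-BOX[2]])[0],4),round(d["p"],2)) for d in ctrl.landmark_of(cam,"lid")])
cv2.imwrite("pics/end.png",np.hstack(ims)); print(ctrl.read_t())
```

```text
[(array([ 0.0012, -0.0021,  0.0635]), 0.83)]
[(array([-0.0017, -0.0027,  0.0633]), 0.96)]
30.875
```

View pics/end.png

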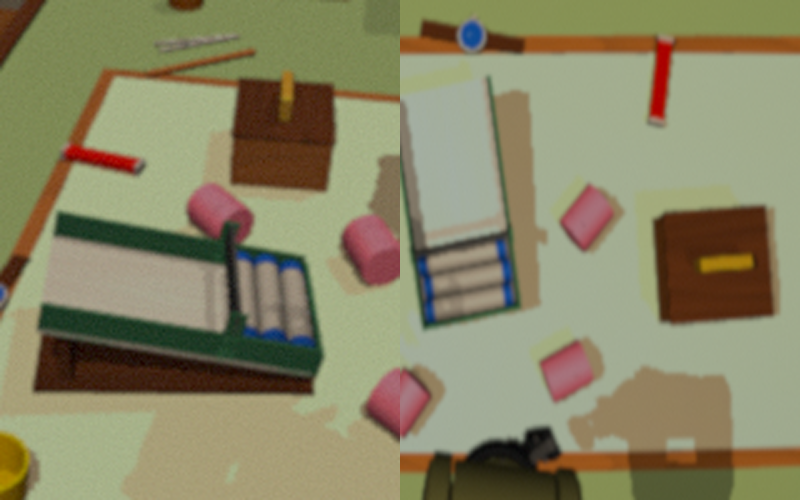

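The lid sits level and square on the box (side crop (283,125), top crop (715,265)), and the tubes are at the stop. Hand in.

```bash
python3 -c "
from plant import ctrl
print(ctrl.hand_in())"
```

```text
the job is handed in; nothing more can be done
None
```

The job is handed in (no verdict came back): the final pictures show the three tubes at the bottom stop and the lid level on the box, and the tin was lying on its side next to the case before the lid went on, at about 31 s of the 67 s allowed.

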